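Bar the plaster mould shut

ROBOT

A 6-joint arm with a two-finger parallel gripper is mounted at the origin on the work surface. World frame = base frame: x ahead of the robot, y to its left, z up, the work surface at z = 0. Lengths are in m, angles in rad, forces in N, time in s.
With the tool pointing down it reaches from about 0.35 to 0.975 m from the base axis. Payload 7.1 kg.
Tool frame: the origin (TCP) lies midway between the tips of the shut fingers; the grasp point (between the pads) lies 19 mm behind it; z points along the fingers, x is the direction in which the jaws open and shut, and the axes are right-handed (so a half turn about z gives the same grasp; the last joint's range is limited). The gripper opens to 88 mm and grips with 3 to 60 N. Pads are 20 mm wide; open, the fingers measure 115 mm over their backs; the gripper's body (75 mm by 178 mm) begins 61 mm behind the grasp point.
Start: joints at [1.214, 0.423, 1.63, -0, 1.089, -0.019], TCP at [0.207, 0.59, 0.223] pointing down, gripper open.
Joint ranges: [-3, 3], [-0.9, 2.11], [0.09, 2.58], [-1.31, 4.45], [0.11, 2.69], [-2.54, 2.54]. Speed limits (rad/s): [2.39, 2.39, 3.01, 3.14, 3.14, 3.14].

INTERFACE

Orientations are given as a unit quaternion [w, x, y, z].
In Python, from station import move_pose, movel, movej, command_gripper, wait, inverse_kinematics, read_camera, camera_info, MotionError, job_done, get_time, get_joint_pos, get_qvel, get_effort, get_tcp_pos, get_ee_rot, get_ft_force, get_ft_torque, get_grip_width gives the robot as it stands. Calls block until the motion is done:
- move_pose(position, orientation): joint-space move of the TCP to a pose.
- movel(position, frame=None, v=0.15, until_force=None): straight line of the TCP; frame=None keeps the orientation; v is the mean speed in m/s. With until_force (N) it stops when the force on the tool has changed by that much, and returns True; else False.
- movej(angles): joint-space move.
- command_gripper(opening): opening from 0.0 (shut) to 1.0 (fully open); the grip force is fixed at half the most; returns when the fingers have stopped.
- wait(seconds).
- inverse_kinematics(position, orientation): joint angles nearest the present ones, or None.
- read_camera(name): name is "side" or "top" or "wrist"; returns the picture (480x640x3 uint8, red, green, blue); there is no depth.
- camera_info(name): a dict with "intrinsics" (3x3 intrinsics, pixels), "dist" ([k1, k2, p1, p2, k3] as OpenCV has them; the pictures are not rectified), "T" (4x4, takes a point from camera to world coordinates); the wrist camera has in their place "tool_from_camera" (4x4, takes a point from camera to tool coordinates, whose origin is the TCP and whose axes are the tool frame's). Camera axes: x right, y up, looking along -z (the intrinsics and any distortion apply to the point x, -y, -z); pixel columns grow to the right and rows downward; lengths in m; the calibration is good to about 2 mm. A picture is of the moment at which its call begins: read the wrist's pose just before it. camera_info takes no time and is no camera call.
A pose or a line that the arm cannot do raises MotionError and nothing moves.
- job_done(): hands the job in, once; it reports no verdict.
Readings, each from a call of its own:
- get_time(): time.
- get_joint_pos(): joint angles.
- get_qvel(): joint speeds.
- get_effort(): joint torques, N m.
- get_tcp_pos(): TCP position.
- get_ee_rot(): TCP orientation.
- get_ft_force(): force on the tool from outside, world axes, zero at the start.
- get_ft_torque(): the same for the moment, N m.
- get_grip_width(): opening from 0.0 (shut) to 1.0 (fully open).
Only numpy, scipy, OpenCV 4.12 (cv2) and the standard library are available. Lean on these libraries where they do the work, as an engineer would, in place of code of your own. Each camera call takes 0.05 s, during which the arm holds its last target. There are 200 camera calls.

TASK

Take the retaining bar off its sloping rack by its wooden grip block and lay it gently across the plaster mould, level in the notches of both posts of the mould stand, with its red bands on the posts, and let go. Then turn the red latch knob clockwise so that the brass tongue swings all the way over the end of the bar, and stop at the first click of its slip clutch, before a second one. Leave the cup and the jar alone.

Things in the scene. Friction and masses are not known exactly. Their poses are not given: they have to be found in the camera images.
- bar: Loose retaining bar, about 0.34 kg: flat aluminium, 310 long (x), 24 wide (y), 12 thick, same both ways round. Origin: centre of the underside; z out of the top. Red bands 20 wide, centred 115 either side of the middle. At the start it lies in the rack, sloping 30 degrees along its length, +x end higher and farther from the robot: a hand that takes it square tilts 30 degrees.
- bar_grip (a point): Centre of the dark wooden grip block on the middle of the bar's top, 27 above the bar's underside; axes as the bar's. The block is 70 long (x), 22 wide (y), reaching from 12 to 42 above the underside. Grip it across the 22.
- rack: Fixed sloping wooden rack, 70 wide. Origin on the table under the middle of the stored bar (its underside is 115 above the table there); x points level along the bar to its higher end. Tray 55 wide; low cheeks 8 high either side near its ends, none beside the grip block, and a stop 16 high at the bar's low end: lift the bar out square to its slope.
- stand: Fixed mould stand. Brown board 180 (x) by 360 (y) by 18; origin: centre of its underside. On it a white plaster mould, top 97 above the table, and at y = +115 and -115 dark posts 60 wide (x), 20 thick (y), each with an open notch 29 wide (x), floor at 100, lips flaring up to 127 above the table. The latch stands beside the +y post at x = -60, y = +142.
- seat (a point): Point on the stand midway between the posts at the height of the notch floors (100 above the table), axes as the stand's. The bar is in place when its origin is here and its length lies along this y, either way round, block up; its underside then clears the mould by 3.
- latch (a joint): Turn (rad) of the brass tongue (68 long from its upright axis, 14 wide, passing 3 over the laid bar). At 0 it points 1.35 rad from the stand's +x towards +y, clear of the bar; clockwise from above is positive, to a stop at 1.35 where it points along the stand's +x, over the bar's end. Starts at 0 to 0.3, turns lightly (0.04 N m), stays where left.
- clutch (a joint): Slip (rad) of the knob on the tongue's shaft, clockwise positive, 0 at the start. The knob carries the tongue until that meets its stop; above 0.22 N m the clutch slips and the knob turns on alone. First click at 0.10 rad of slip, second at 0.70. Not heard: it shows in this value, in the knob turning while the tongue stands, in the torque levelling off.
- knob_grip (a point): Middle of the red knob grip, on the latch's axis, 149 above the table: an upright bar 50 long (this x), 14 wide (y), from 131 to 161 above the table, white mark on top at its +x end, over a black disc 36 across. With no slip its x lies along the tongue. Pinch it across the 14 from above.
- cup: Bystander: loose brown clay cup, 72 across, 85 high, beyond the stand; origin at the centre of its foot.
- jar: Bystander: loose amber jar with black cap, 64 across, 90 high, close beside the rack; origin at the centre of its foot.

How it is judged:
By the outcome, as a careful person would: the job done as asked, in the order asked, and still so for the second after the job is handed in, with the robot touching nothing.
It also fails if it takes over 59 s, if anything falls off the work surface, if the arm or the gripper's body presses on something with over 40 N, if the wrist force passes 120 N, or if a joint passes its speed limit or range.

## Working session

There is one attempt and no reset: what is moved stays moved. The work goes in short steps, each a Python script; the robot and the scene stay as the last script left them, time stands still between calls to the robot, and variables do not carry over. Pictures are saved under pics/ and viewed, about 8 in all and at most 12, crops included, and the job is handed in when it is done.

```bash
mkdir -p pics; ls
python3 - <<'E'
from station import *
import cv2,numpy as np
np.set_printoptions(precision=4,suppress=True)
for n in("side","top","wrist"):
    cv2.imwrite(f"pics/{n}0.png",read_camera(n)[:,:,::-1]); print(n,camera_info(n))
print(get_time(),get_ee_rot(),get_tcp_pos())
E
```

```text
pics
side {'intrinsics': array([[440.6585,   0.    , 311.6768],
       [  0.    , 440.6585, 240.9186],
       [  0.    ,   0.    ,   1.    ]]), 'dist': array([-0.1016,  0.    ,  0.    ,  0.    ,  0.    ]), 'T': array([[ 0.7049,  0.5166, -0.4861,  0.2484],
       [-0.7093,  0.5214, -0.4744, -0.3051],
       [ 0.0083,  0.6792,  0.7339,  0.627 ],
       [ 0.    ,  0.    ,  0.    ,  1.    ]])}
top {'intrinsics': array([[612.441 ,   0.    , 319.6143],
       [  0.    , 612.441 , 254.5215],
       [  0.    ,   0.    ,   1.    ]]), 'dist': array([-0.1412,  0.    ,  0.    ,  0.    ,  0.    ]), 'T': array([[-0.0033,  0.9958, -0.0919,  0.4909],
       [-0.9996, -0.0058, -0.0275,  0.0185],
       [-0.0279,  0.0917,  0.9954,  1.1524],
       [ 0.    ,  0.    ,  0.    ,  1.    ]])}
wrist {'intrinsics': array([[345.2973,   0.    , 319.1495],
       [  0.    , 345.2973, 241.8681],
       [  0.    ,   0.    ,   1.    ]]), 'dist': array([-0.0637,  0.    ,  0.    ,  0.    ,  0.    ]), 'tool_from_camera': array([[ 1.    , -0.0001,  0.0013,  0.0004],
       [ 0.0003, -0.9669, -0.2553, -0.0694],
       [ 0.0013,  0.2553, -0.9669, -0.1617],
       [ 0.    ,  0.    ,  0.    ,  1.    ]])}
0.15 [ 0.0003  0.8159  0.5782 -0.0005] [0.207  0.5893 0.2221]
```

View pics/top0.png

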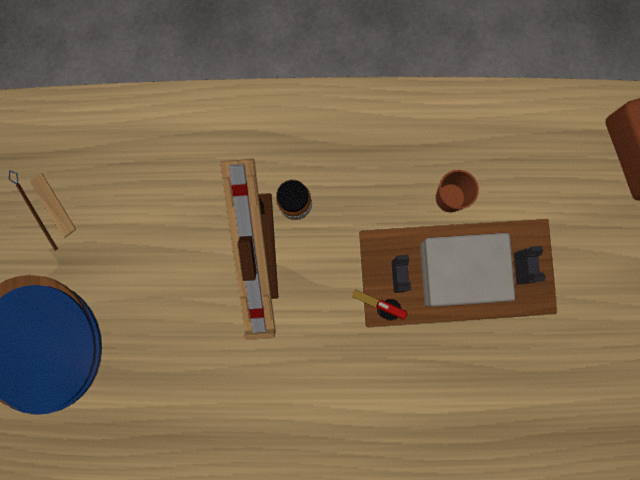

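View pics/side0.png

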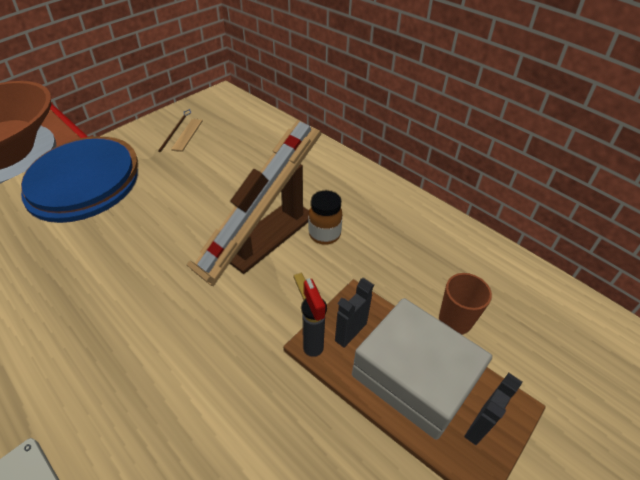

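Top view: the bar runs from (237,165) at its high end to (260,330), with the grip block at about (247,258). The stand board spans (360,228)–(556,318), and the knob is at about (391,309). I'll take enlarged crops for precise pixels.

Run:
```python
import cv2,numpy as np
t=cv2.imread("pics/top0.png");s=cv2.imread("pics/side0.png")
a=cv2.resize(t[150:345,215:295],None,fx=3,fy=3,interpolation=2)
b=cv2.resize(t[210:335,345:565],None,fx=2.5,fy=2.5,interpolation=2)
o=np.zeros((590,800,3),np.uint8);o[:585,:240]=a;o[:312,245:795]=b[:312];cv2.imwrite("pics/c1.png",o)
cv2.imwrite("pics/c2.png",cv2.resize(s[110:450,185:555],None,fx=1.75,fy=1.75,interpolation=2))
```

```text
(no output)
```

View pics/c1.png

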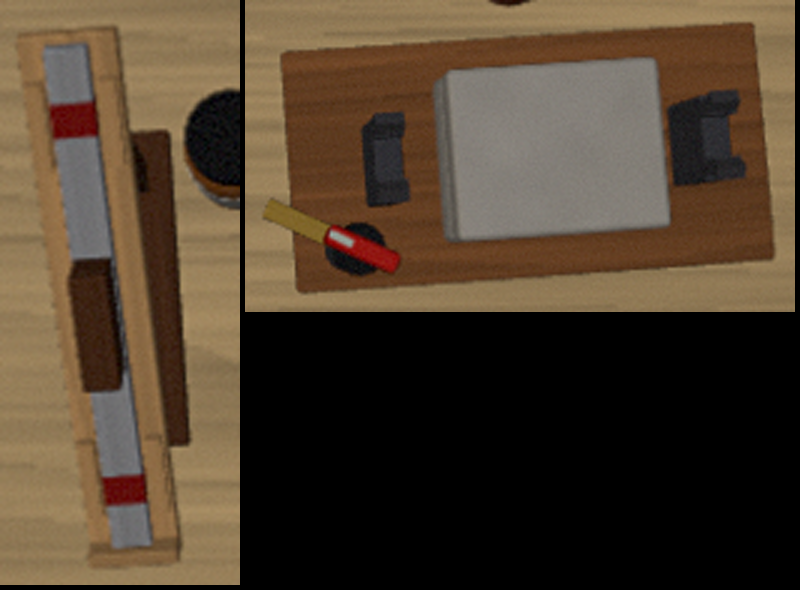

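View pics/c2.png

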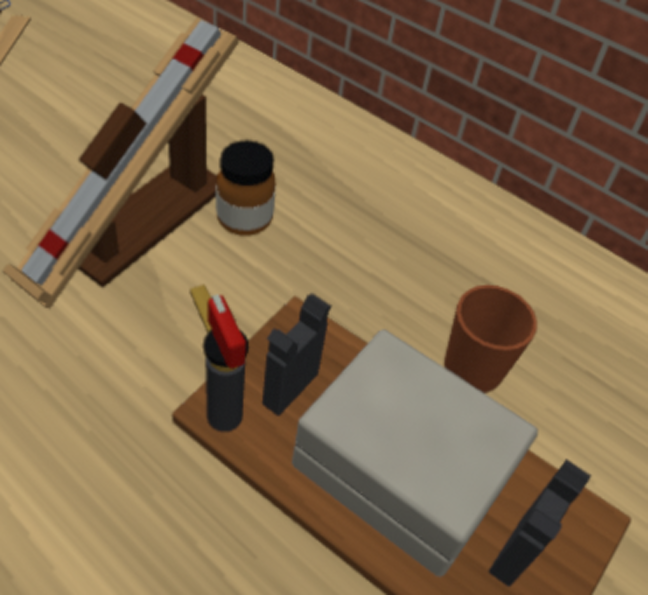

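Crop of the top view: the bar bands are at crop (74,120) and (125,490), the block top ends at about (103,390), and the board corners are at (282,52), (753,23), (774,258) and (298,292). The tongue points up and left to (268,207). The side crop shows the bands at (187,56) and (53,245) and the knob top at about (225,330). Next I'll fit poses.

```bash
cat > h.py <<'E'
from station import *
import cv2,numpy as np
from scipy.optimize import least_squares
from scipy.spatial.transform import Rotation as R
np.set_printoptions(precision=4,suppress=True)
D=np.diag([1.,-1,-1])
def tool_T():
    q=get_ee_rot();T=np.eye(4);T[:3,:3]=R.from_quat(q,scalar_first=True).as_matrix();T[:3,3]=get_tcp_pos();return T
def cam(n,tool=None):
    c=camera_info(n);T=c["T"] if "T" in c else tool@c["tool_from_camera"]
    return c["intrinsics"],c["dist"],T
def proj(P,c):
    K,d,T=c;X=(np.atleast_2d(P)-T[:3,3])@T[:3,:3]@D
    return cv2.projectPoints(X,np.zeros(3),np.zeros(3),K,d)[0][:,0]
def onplane(uv,c,z):
    K,d,T=c;n=cv2.undistortPoints(np.array(uv,float).reshape(-1,1,2),K,d)[:,0]
    r=np.c_[n,np.ones(len(n))]@D@T[:3,:3].T;return T[:3,3]+r*((z-T[2,3])/r[:,2])[:,None]
def quat(M): return R.from_matrix(M).as_quat(scalar_first=True)
E
python3 - <<'E'
from h import *
t,s=cam("top"),cam("side")
A=lambda p:(np.array(p)+.5)/3-.5+[215,150]
B=lambda p:(np.array(p)-[245,0]+.5)/2.5-.5+[345,210]
S=lambda p:(np.array(p)+.5)/1.75-.5+[185,110]
def rep(tag,f,x0):
    r=least_squares(f,x0,x_scale=[.01,.01,.01,.05][:len(x0)],loss='soft_l1');print(tag,r.x,'\n',f(r.x).reshape(-1,2).round(1).tolist());return r.x
bt=[((43,46),(155,12,12)),((86,44),(155,-12,12)),((111,548),(-155,12,12)),((152,544),(-155,-12,12)),((50,104),(125,12,12)),((94,102),(125,-12,12)),((55,139),(105,12,12)),((98,135),(105,-12,12)),((103,478),(-105,12,12)),((145,475),(-105,-12,12)),((106,504),(-125,12,12)),((147,501),(-125,-12,12)),((85,391),(-35,11,42)),((121,388),(-35,-11,42))]
bs=[((187,56),(115,0,12)),((53,245),(-115,0,12))]
def T(P,x): return (R.from_euler('ZY',[x[3],-np.pi/6]).apply(np.array(P)/1e3)+x[:3])
def f(x,w=1): return np.r_[proj(T([p for _,p in bt],x),t)-A([u for u,_ in bt]),w*(proj(T([p for _,p in bs],x),s)-S([u for u,_ in bs]))].ravel()
rep('bar zfree',lambda x:f(x),[.5,.15,.115,0])
rep('bar z.115',lambda x:f([x[0],x[1],.115,x[2]]),[.5,.15,0])
st=[((282,52),(90,180,18)),((753,23),(90,-180,18)),((774,258),(-90,-180,18)),((298,292),(-90,180,18))]
ss=[((173,414),(-90,180,18)),((297,297),(90,180,18)),((630,520),(90,-180,18))]
def T2(P,x): return (R.from_euler('Z',x[2]).apply(np.array(P)/1e3)+[x[0],x[1],0])
g=lambda x:np.r_[proj(T2([p for _,p in st],x),t)-B([u for u,_ in st]),proj(T2([p for _,p in ss],x),s)-S([u for u,_ in ss])].ravel()
x=rep('stand',g,[.5,-.2,0.06])
print('knob',T2([[-60,142,149]],x), 'reproj top',proj(T2([[-60,142,161]],x),t)); 
tip=onplane([B((268,207)).tolist()],t,.117)[0];kb=T2([[-60,142,117]],x)[0];d=(tip-kb)[:2];print('tongue',np.linalg.norm(d),1.35-(np.arctan2(d[1],d[0])-x[2]))
k=onplane([B((332,233)).tolist(),B((394,265)).tolist()],t,.161);print('knob ends',k,k.mean(0),np.linalg.norm(k[0]-k[1]))
print('cup,jar',onplane([[457,190]],t,.08),onplane([[293,197]],t,.09))
E
```

```text
bar zfree [0.5941 0.1689 0.1122 0.0689] 
 [[-0.2, 1.4], [0.3, 0.9], [0.7, -0.4], [0.2, -0.0], [-0.0, -0.1], [-0.0, -0.6], [-0.1, -0.1], [0.1, 0.0], [-0.1, -1.1], [-0.7, -1.0], [0.3, -0.1], [-0.1, 0.0], [-0.4, 0.5], [0.5, 0.6], [0.1, 0.1], [-0.5, -0.6]]
bar z.115 [0.5938 0.1684 0.0687] 
 [[-0.2, 1.2], [0.4, 0.6], [0.8, -0.2], [0.3, 0.2], [-0.0, -0.3], [0.0, -0.8], [-0.1, -0.2], [0.2, -0.1], [-0.1, -0.9], [-0.6, -0.9], [0.3, 0.1], [0.0, 0.2], [-0.4, 0.6], [0.6, 0.7], [0.1, -1.0], [-0.8, -1.5]]
stand [ 0.5615 -0.2095  0.057 ] 
 [[-0.0, -0.5], [0.9, -0.5], [1.2, 0.8], [-0.0, 0.3], [-2.0, -0.5], [-1.3, -1.8], [2.1, -0.1]]
knob [[ 0.4936 -0.0711  0.149 ]] reproj top [[392.3488 308.985 ]]
tongue 0.066853866656476 0.2723755082847783
knob ends [[ 0.5035 -0.0505  0.161 ]
 [ 0.4826 -0.0903  0.161 ]] [ 0.4931 -0.0704  0.161 ] 0.04494658162026409
cup,jar [[ 0.7039 -0.197   0.08  ]] [[0.6911 0.0945 0.09  ]]
```

Fits agree to about 1 px. The knob from the board fit matches its image to within 1 mm, and the tongue reads 0.27. Next I'll check IK for the grasp, seat and knob orientations.

```bash
cat >> h.py <<'E'
BAR=np.array([.5938,.1685,.115]);BYAW=.069;RB=R.from_euler('ZY',[BYAW,-np.pi/6]).as_matrix()
ST=np.array([.5615,-.2095]);SYAW=.057;RS=R.from_euler('Z',SYAW).as_matrix()
def tool(xdir,up):
    z=-up;x=xdir/np.linalg.norm(xdir);return np.column_stack([x,np.cross(z,x),z])
def barp(h,Rm=None): return BAR+RB@[0,0,h]
GR={s:tool(s*RB[:,1],RB[:,2]) for s in(1,-1)}
SR={s:tool(s*RS[:,0],RS[:,2]) for s in(1,-1)}
def seat(h): return np.r_[ST,.1+h]
def knobR(a,s): # a: knob x direction in world yaw
    return tool(s*np.array([-np.sin(a),np.cos(a),0]),np.array([0,0,1.]))
KN=np.r_[ST,0]+RS@[-.06,.142,0]
E
python3 - <<'E'
from h import *
for s in(1,-1):
    print('grasp',s,inverse_kinematics(barp(.016),quat(GR[s])),inverse_kinematics(barp(.15),quat(GR[s])))
    print('seat',s,inverse_kinematics(seat(.016),quat(SR[s])))
    for a in (0.,1.08):print('knob',s,a,inverse_kinematics(KN+[0,0,.134],quat(knobR(SYAW+a,s))))
E
```

```text
grasp 1 [ 0.3237  0.4108  2.0753 -0.7177  0.1927 -0.6406] [ 0.3665  0.1071  2.1257 -0.3601  0.4289 -0.9814]
seat 1 [-0.377   0.5235  1.756  -0.      0.8621 -0.434 ]
knob 1 0.0 [-0.1671  0.3718  1.9697 -0.      0.8001 -1.7948]
knob 1 1.08 None
grasp -1 [ 0.3237  0.4108  2.0753 -0.7177  0.1927  2.501 ] [ 0.3665  0.1071  2.1257 -0.3601  0.4289  2.1602]
seat -1 None
knob -1 0.0 [-0.1671  0.3718  1.9697 -0.      0.8001  1.3467]
knob -1 1.08 [-0.1671  0.3718  1.9697 -0.      0.8001  0.2667]
```

Run:
```python
from h import *
move_pose(barp(.13),quat(GR[1]))
T=tool_T();im=read_camera("wrist");cv2.imwrite("pics/w1.png",im[:,:,::-1]);np.save("T1.npy",T)
c=cam("wrist",T)
f=lambda P:BAR+(RB@(np.array(P)/1e3).T).T
for P in([115,12,12],[115,-12,12],[-115,12,12],[-115,-12,12],[35,11,42],[35,-11,42],[-35,11,42],[-35,-11,42]):print(P,proj(f([P]),c)[0])
print(get_time(),get_tcp_pos()-barp(.13))
```

```text
[115, 12, 12] [331.1976 357.1547]
[115, -12, 12] [305.2762 357.1249]
[-115, 12, 12] [334.0829  89.4834]
[-115, -12, 12] [302.4618  89.4655]
[35, 11, 42] [332.2744 289.5321]
[35, -11, 42] [303.962  289.5033]
[-35, 11, 42] [333.2901 199.5978]
[-35, -11, 42] [302.949  199.5731]
2.1083 [0.0002 0.0008 0.0001]
```

View pics/w1.png

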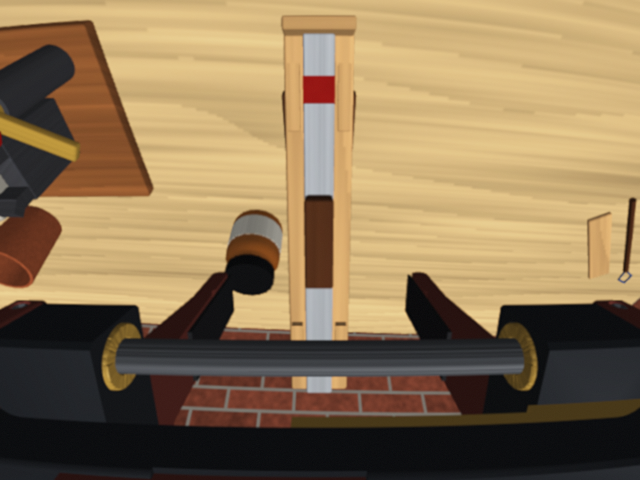

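Wrist view: the block is at columns 305–332 and rows 198–288, with the low band at row 89. All are within 2 px (about 1 mm) of prediction, so I'll grip and lift square.

Run:
```python
from h import *
movel(barp(.05),v=.2)
print(movel(barp(.017),v=.06,until_force=8),get_tcp_pos()-barp(.017))
f0=get_ft_force()
print(command_gripper(0.0),get_grip_width()*88,get_tcp_pos()-barp(.017),get_ft_force()-f0)
movel(barp(.06),v=.08);movel(barp(.16),v=.2)
wait(.3);print(get_ft_force(),get_ft_torque(),get_grip_width()*88,get_time(),tool_T()-0)
T=tool_T();cv2.imwrite("pics/w2.png",read_camera("wrist")[:,:,::-1])
print('bands predicted',proj([(T@[ -0+0,0,0,1])[:3]],cam("wrist",T)))
```

```text
False [0.     0.0001 0.0005]
False 21.91933264025158 [-0.      0.     -0.0001] [ 0.3838 -0.6424 -1.0641]
[-1.2028 -0.0182 -3.0702] [-0.0118  0.5277  0.0353] 21.850862413625357 6.0167 [[-0.0687  0.8648  0.4973  0.5139]
 [ 0.9976  0.0599  0.0337  0.1628]
 [-0.0006  0.4985 -0.8669  0.2524]
 [ 0.      0.      0.      1.    ]]
bands predicted [[318.8503 293.2561]]
```

View pics/w2.png

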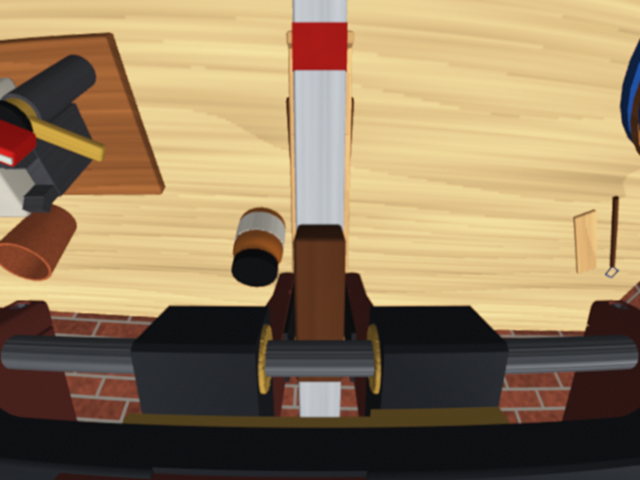

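The bar is held, with the low band at rows 23–70 and columns 293–347. I'll check the in-hand slip numerically, then move over the seat.

Run:
```python
from h import *
T=tool_T();c=cam("wrist",T)
p=lambda x,y,z:proj([(T@[x/1e3,y/1e3,z/1e3,1])[:3]],c)[0]
for y in(-125,-105):
    for x in(-12,12):print(y,x,p(x,y,5))
print('block',p(-11,-35,-25),p(11,-35,-25))
# carry: level over the seat, high
up=get_tcp_pos()+[-.0,0,.06];movel(up,v=.2)
move_pose(seat(.15),quat(SR[1]))
wait(.3)
T=tool_T();cv2.imwrite("pics/w3.png",read_camera("wrist")[:,:,::-1]);cv2.imwrite("pics/s3.png",read_camera("side")[:,:,::-1])
print(get_time(),get_tcp_pos()-seat(.15),get_ft_force(),get_ft_torque())
c=cam("wrist",T)
g=lambda P:np.r_[ST,0]+RS@(np.array(P)/1e3)
for n,P in dict(lipL=(-30,115,127),lipR=(30,115,127),notch=(0,115,100),b1=(-90,180,18),b2=(90,180,18),nin=(0,105,100)).items():print(n,proj([g(P)],c)[0])
```

```text
-125 -12 [291.5252  22.1308]
-125 12 [346.3373  22.1262]
-105 -12 [292.1301  70.2499]
-105 12 [345.7078  70.2544]
block [291.7972 238.0741] [345.6821 238.1104]
8.325 [0.0001 0.0005 0.0002] [-0.0096  0.6043 -2.7977] [-0.1097  0.0752  0.0304]
lipL [280.0359  92.1224]
lipR [357.4333  92.2181]
notch [318.7632  97.2501]
b1 [233.0972  44.6124]
b2 [404.6603  44.8353]
nin [318.7519 109.5304]
```

View pics/w3.png

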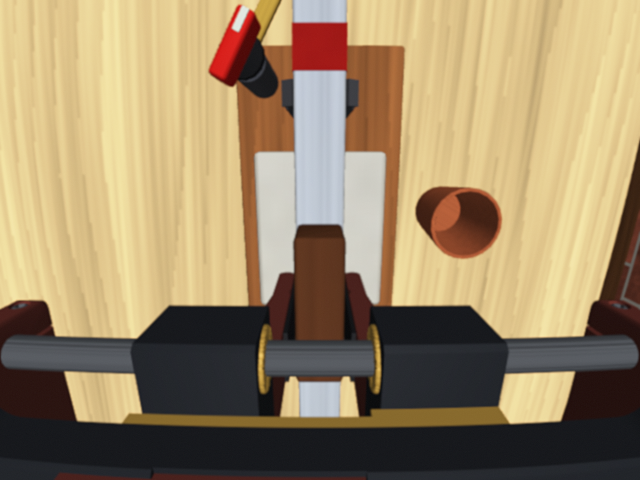

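The hold matches the model to 1 px. The stand appears about 1 mm towards +x and 1 mm towards −y of my estimate (lips at 282–358, board edge at row 46). I'll apply that shift and lower gently.

```bash
sed -i 's/ST=np.array(\[.5615,-.2095\])/ST=np.array([.5625,-.2105])/' h.py
python3 - <<'E'
from h import *
movel(seat(.05),quat(SR[1]),v=.15); wait(.2);f0=get_ft_force()
hit=movel(seat(.025),v=.04,until_force=4);print('early',hit,get_tcp_pos()-seat(.017))
if not hit:
    print(movel(seat(.0135),v=.012,until_force=2.0),get_tcp_pos()-seat(.017))
wait(.2);print(get_ft_force()-f0,get_ft_torque(),get_time())
cv2.imwrite("pics/s4.png",cv2.resize(read_camera("side")[:,:,::-1][200:460,240:560],None,fx=2.2,fy=2.2,interpolation=2))
E
```

```text
early False [ 0.0001 -0.      0.008 ]
True [-0.      0.     -0.0001]
[-1.3471 -0.1157  8.2338] [-0.0276  0.1805  0.0439] 11.0
```

View pics/s4.png

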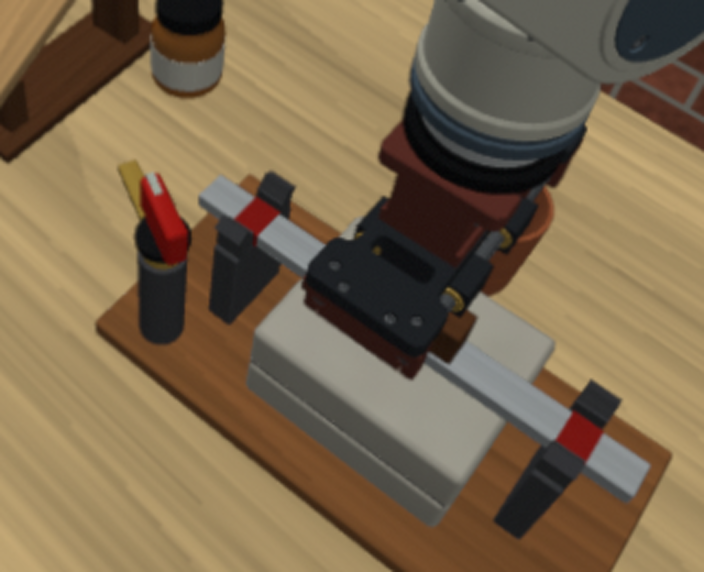

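The bar is down at the notch height, with red bands on both posts. Releasing, retreating, and moving over the knob.

Run:
```python
from h import *
command_gripper(0.75);movel(seat(.14),v=.2)
cv2.imwrite("pics/top5.png",read_camera("top")[:,:,::-1])
A=1.12
move_pose(KN+[0,0,.24],quat(knobR(A,-1)));wait(.2)
T=tool_T();c=cam("wrist",T);im=read_camera("wrist");cv2.imwrite("pics/w5.png",im[:,:,::-1])
u=np.array([np.cos(A),np.sin(A),0])
print(get_time(),get_joint_pos(),'knob ends pred',proj([KN+[0,0,.161]+.025*u,KN+[0,0,.161]-.025*u],c))
hsv=cv2.cvtColor(im,cv2.COLOR_RGB2HSV);m=(((hsv[...,0]<6)|(hsv[...,0]>174))&(hsv[...,1]>190)&(hsv[...,2]>110)).astype(np.uint8)
n,l,s,ce=cv2.connectedComponentsWithStats(m)
for i in range(1,n):
    if s[i,4]>150:print(s[i],ce[i],cv2.minAreaRect(np.argwhere(l==i)[:,::-1].astype(np.float32)))
g=lambda P:np.r_[ST,0]+RS@(np.array(P)/1e3)
print('bands pred',proj([g((0,115,112)),g((0,-115,112))],c),'top',proj([g((0,115,112)),g((0,-115,112)),g((0,155,112)),g((0,-155,112))],cam("top")))
```

```text
13.6667 [-0.1701  0.2178  1.885  -0.0001  1.0389  0.2813] knob ends pred [[317.6569 215.2078]
 [317.7859 281.5249]]
[307 209  20  70 982] [316.6151 247.5591] ((316.3641357421875, 243.56590270996094), (68.92845916748047, 18.64417266845703), 88.56790161132812)
[378 212  34  31 557] [394.2154 226.8276] ((394.07745361328125, 226.87973022460938), (19.376813888549805, 29.065221786499023), 62.52556610107422)
bands pred [[394.1225 227.1287]
 [488.5176 416.0153]] top [[403.7218 272.1995]
 [536.3314 263.642 ]
 [380.2745 273.6785]
 [558.7374 262.1609]]
```

View pics/w5.png

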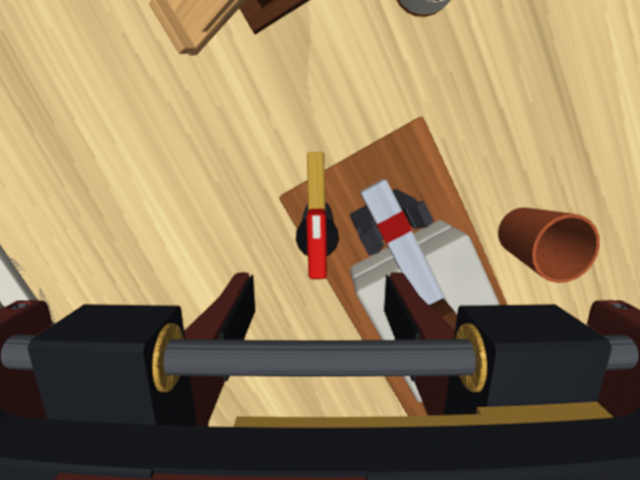

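The knob spans columns 307–326 and rows 209–278, about 1–2 mm off my prediction. The band was seen exactly as predicted. I'll fit the knob's offset against the wrist mask, treating the knob as a solid box silhouette.

```bash
cat > kfit.py <<'E'
from h import *
def mask(im):
    hsv=cv2.cvtColor(im,cv2.COLOR_RGB2HSV);m=(((hsv[...,0]<6)|(hsv[...,0]>174))&(hsv[...,1]>170)&(hsv[...,2]>90)).astype(np.uint8)
    n,l,s,ce=cv2.connectedComponentsWithStats(m)
    return l,s
def fit(im,T,center,A0):
    c=cam("wrist",T);l,s=mask(im)
    p=proj([np.r_[center[:2],.155]],c)[0]
    i=min((i for i in range(1,len(s)) if s[i,4]>100),key=lambda i:np.hypot(*(s[i,:2]+s[i,2:4]/2-p)))
    q=np.argwhere(l==i)[:,::-1].astype(np.float32);h=cv2.convexHull(q)
    obs=np.r_[q.min(0)-.5,q.max(0)+.5];ang=cv2.fitLine(q,cv2.DIST_L2,0,.01,.01).ravel()[:2];ang*=np.sign(ang[1])
    bx=np.array([(a,b,z) for a in(-.025,.025) for b in(-.007,.007) for z in(.131,.161)])
    def f(x):
        P=R.from_euler('Z',x[2]).apply(bx)+[x[0],x[1],0];u=proj(P,c)
        d=proj(R.from_euler('Z',x[2]).apply([[-.025,0,.161],[.025,0,.161]])+[x[0],x[1],0],c);d=d[0]-d[1];d/=np.hypot(*d)
        return np.r_[np.r_[u.min(0),u.max(0)]-obs,40*(d-ang)]
    r=least_squares(f,[center[0],center[1],A0],x_scale=[.01,.01,.1]);return r.x,r.fun
E
python3 - <<'E'
from kfit import *
A=1.12;T=tool_T();im=read_camera("wrist");x,e=fit(im,T,KN,A);print('hi',x,x[:2]-KN[:2],e)
K=np.r_[x[:2],0];A=x[2]
movel(K+[0,0,.195],quat(knobR(A,-1)),v=.15);wait(.2)
T=tool_T();im=read_camera("wrist");x,e=fit(im,T,K,A);print('lo',x,x[:2]-KN[:2],e,T[:3,3])
cv2.imwrite("pics/w6.png",im[:,:,::-1])
E
```

```text
hi [ 0.4941 -0.0711  1.1269] [-0.0004  0.0011] [-0.0145 -2.1711 -0.0137  2.1627 -0.8931  0.019 ]
lo [ 0.4942 -0.0706  1.1262] [-0.0003  0.0016] [ 0.0021 -2.152  -0.021   2.1997 -0.6512  0.0059] [ 0.4948 -0.0712  0.196 ]
```

View pics/w6.png

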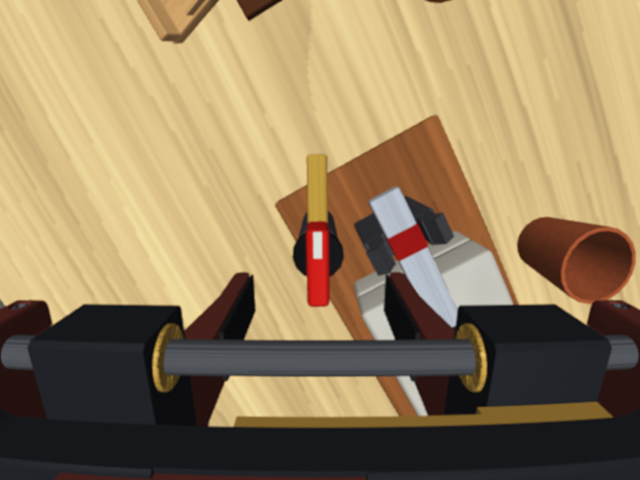

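The knob is at (0.4942, −0.0707) with yaw 1.126, consistent in both looks, so latch ≈ 0.28 and it needs about 1.07 rad to the stop. Now I'll pinch and turn with torque monitoring.

Run:
```python
from h import *
K=np.array([.4942,-.0707,0]);A=1.1265
movel(K+[0,0,.15],quat(knobR(A,-1)),v=.1)
print(movel(K+[0,0,.136],v=.04,until_force=6),get_tcp_pos()-K)
f0=get_ft_force();command_gripper(0.0);wait(.1)
print('grip',get_grip_width()*88,get_ft_force()-f0,get_tcp_pos()-K,get_joint_pos()[5],get_time())
q0=np.array(get_joint_pos());t0=np.array(get_ft_torque())
def to(d):
    q=q0.copy();q[5]+=d;movej(q);wait(.08)
    print(round(d,3),round(get_joint_pos()[5]-q0[5],3),'tz',round((get_ft_torque()-t0)[2],3),'f',get_ft_force()-f0,round(get_time(),2))
    return (get_ft_torque()-t0)[2]
for d in(.45,.85,.95,1.0,1.04,1.08,1.11,1.14):to(d)
```

```text
False [-0.0001  0.      0.1358]
grip 14.127631636785253 [-1.0277  0.5134  1.5991] [-0.0001  0.      0.136 ] 0.278389577000838 16.4667
0.45 0.447 tz 0.033 f [ 0.0358 -0.7764 -0.6702] 17.06
0.85 0.847 tz -0.022 f [ 0.6215 -2.6894 -2.4505] 17.61
0.95 0.946 tz -0.012 f [ 1.3258 -2.6128 -0.8882] 17.94
1.0 0.998 tz -0.085 f [ 1.3289 -3.8839 -1.5879] 18.27
1.04 1.038 tz -0.018 f [ 2.2189 -3.8498 -1.7894] 18.61
1.08 1.078 tz -0.083 f [ 2.0448 -4.0682 -3.3235] 18.94
1.11 1.108 tz -0.012 f [ 1.1226 -5.9406 -2.3436] 19.27
1.14 1.138 tz 0.055 f [ 1.0807 -5.0766 -1.4115] 19.61
```

Run:
```python
from h import *
q0=np.array(get_joint_pos());b=q0[5]-(.2784+1.138)
def rd():
    v=[]
    for _ in range(12): v.append(np.r_[get_ft_torque()[2],get_effort()[5]]);wait(.02)
    return np.mean(v,0)
print(1.138,rd(),get_time())
for d in(1.16,1.18,1.20,1.22,1.24):
    q=q0.copy();q[5]=.2784+d;movej(q);print(d,round(get_joint_pos()[5]-.2784,3),rd(),get_time())
T=tool_T()
im=read_camera("top");cv2.imwrite("pics/top7.png",im[:,:,::-1])
cv2.imwrite("pics/s7.png",cv2.resize(read_camera("side")[:,:,::-1][200:380,260:440],None,fx=3,fy=3,interpolation=2))
```

```text
1.138 [0.0719 0.0622] 19.8083
1.16 1.159 [0.1531 0.1482] 20.2583
1.18 1.18 [0.112  0.1176] 20.7083
1.2 1.2 [0.0953 0.1116] 21.1583
1.22 1.22 [0.0982 0.1103] 21.6083
1.24 1.24 [0.117  0.1117] 22.0583
```

View pics/s7.png

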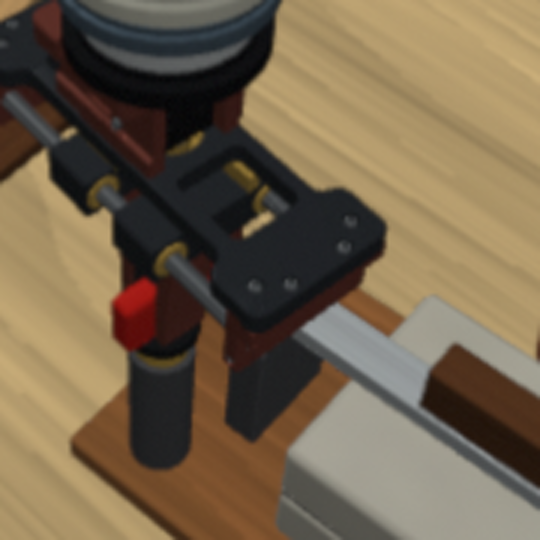

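The torque rose at 1.14–1.16 and has been flat since, so the tongue is at its stop and the clutch is slipping (0.08–0.17 rad at d = 1.24). I'll turn on to d = 1.37, which gives about 0.2–0.3 slip and stays well under 0.70. Then release and measure the knob against the tongue.

Run:
```python
from kfit import *
q=np.array(get_joint_pos())
def rd():
    v=[]
    for _ in range(12): v.append(np.r_[get_ft_torque()[2],get_effort()[5]]);wait(.02)
    return np.mean(v,0)
for d in(1.30,1.37):
    q[5]=.2784+d;movej(q);print(d,rd())
command_gripper(0.5);print('open',rd())
K=np.array([.4942,-.0707,0])
movel(K+[0,0,.17],v=.08);movel(K+[0,0,.24],v=.2);wait(.2)
T=tool_T();im=read_camera("wrist");cv2.imwrite("pics/w8.png",im[:,:,::-1])
cv2.imwrite("pics/top8.png",read_camera("top")[:,:,::-1]);np.save("T8.npy",T)
A=SYAW-.25
try:
    x,e=fit(im,T,K,A);print(x,e)
except Exception as ex:print(ex)
print(get_time())
```

```text
1.3 [-0.0252 -0.0052]
1.37 [-0.0391 -0.0082]
open [-0.0008 -0.0008]
[ 0.4944 -0.0707 -0.2445] [ 0.5264 -1.8398 -0.5188  1.8233  0.0916  0.0002]
25.2917
```

View pics/w8.png

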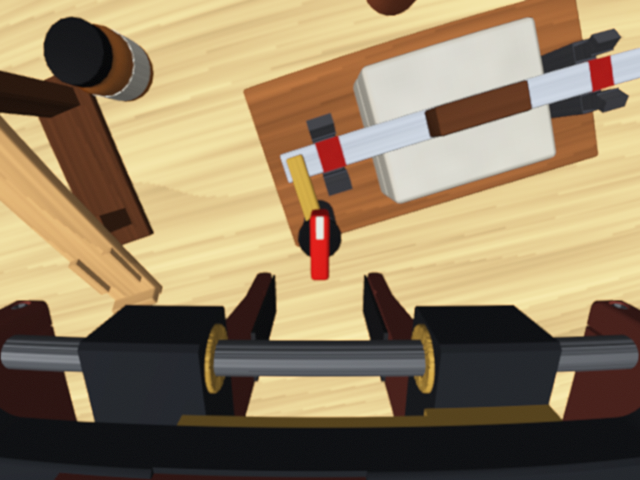

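The tongue lies over the bar's end (tip at (296,157), root at (313,215)) and the knob has turned on relative to it. Next: numbers for the tongue, and whether the bands and bar are level.

Run:
```python
from h import *
T=np.load("T8.npy");c=cam("wrist",T)
im=cv2.cvtColor(cv2.imread("pics/w8.png"),cv2.COLOR_BGR2HSV)
m=((im[...,0]>17)&(im[...,0]<28)&(im[...,1]>120)).astype(np.uint8);m[:150]=0;m[222:]=0;m[:,:280]=0;m[:,330:]=0
n,l,s,ce=cv2.connectedComponentsWithStats(m);i=1+s[1:,4].argmax();q=np.argwhere(l==i)[:,::-1].astype(np.float32)
vx,vy,x0,y0=cv2.fitLine(q,cv2.DIST_HUBER,0,.01,.01).ravel();p=np.array([[x0,y0],[x0,y0]])+np.outer([-20,20],[vx,vy])*-np.sign(vy)
w=onplane(p,c,.118);d=w[1]-w[0];a=np.arctan2(d[1],d[0]);print(s[i],'tongue yaw',a,'latch',1.35-(a-SYAW),'slip',a+.2445)
g=lambda P:np.r_[ST,0]+RS@(np.array(P)/1e3)
for n,r in(("w8",c),("top8",cam("top")),):
    im=cv2.cvtColor(cv2.imread(f"pics/{n}.png"),cv2.COLOR_BGR2HSV)
    m=(((im[...,0]<6)|(im[...,0]>174))&(im[...,1]>150)&(im[...,2]>60)).astype(np.uint8);k,l,s,ce=cv2.connectedComponentsWithStats(m)
    print(n,'pred',proj([g((0,115,112)),g((0,-115,112))],r).round(1).tolist(),'obs',[ce[j].round(1).tolist() for j in range(1,k) if 60<s[j,4]<1500])
# posts: notch lips predicted in wrist view
print(proj([g((-30,115,127)),g((30,115,127)),g((-30,-115,127)),g((30,-115,127))],c))
```

```text
[ 287  155   33   67 1000] tongue yaw 0.004241728458874612 latch 1.4027582715411255 slip 0.2487417284588746
w8 pred [[330.5, 154.1], [601.1, 72.9]] obs [[600.8, 72.9], [330.4, 153.8], [319.2, 246.4], [613.0, 322.3], [397.1, 393.4]]
top8 pred [[403.7, 272.2], [536.3, 263.6]] obs [[536.4, 264.2]]
[[342.1443 191.5791]
 [319.6247 115.3537]
 [620.1065 108.2075]
 [609.7848  29.2344]]
```

The tongue is at its stop (1.35–1.40), the slip is 0.25–0.30 (between the clicks), and the bar bands are within 0.5 px of where they should be. Retreating and handing in.

Run:
```python
from h import *
movel(get_tcp_pos()+[0,0,.08],v=.2);wait(.3);print(get_ft_force(),get_time());job_done()
```

```text
[-0.6046 -0.0718 -0.8712] 26.1333
the job is handed in; nothing more can be done
```

I lifted the bar off the rack by its grip block, laid it in both notches with its red bands on the posts, and let go. I then turned the latch knob clockwise, past the first click and well short of the second. I handed in at 26.1 s with the gripper clear of everything.

**Bar:** Contact came at the notch-floor height, to within 0.1 mm. After release, the wrist camera saw both bands within 0.5 px of where they should be. The top camera confirmed only one band, also within 1 px; I didn't get the other from that picture.

**Latch:** The tongue lies over the bar's end. I measured it at 1.40 rad against the 1.35 stop, which I put down to image error.

**Clutch slip:** It measured about 0.25 rad by the knob against the tongue, and about 0.30 rad by the total knob turn. Both lie between the clicks at 0.10 and 0.70.

**Torque:** The readings were noisy. The torque rose when the tongue reached its stop, levelled at about 0.11 N m rather than the stated 0.22, then dropped as the knob turned on. I therefore relied on the images for the slip.

**Cup and jar:** I didn't touch them.

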